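Key the grinding disc onto the chile mill

TASK

Put the mill's grinding disc back on: lift it by its orange grip off the wooden ring, set it over the mill's upright shaft, and turn it with a light push until its two tabs drop into the slot and it sits fully home and flush on the drive hub, then let go. Be gentle with the shaft: never force or jam the disc, and leave the bowl, the salt cellar and the spoon where they are.

Things in the scene. Friction and masses are not known exactly. Their poses are not given: they have to be found in the camera images.
- mill: fixed electric chile mill, hopper taken off: red housing 176 x 156 mm, 80 mm high, with a round steel pan on top (outer diameter 152 mm, rim 103 mm above the table). Origin: centre of its underside on the table; z up; x points from the switch side to the back. The upright drive shaft is on its z axis.
- seat (a point): point on the shaft axis at the top face of the drive hub (flat brass disc, 62 mm diameter), 110 mm above the table; z up, x as the mill's x (it does NOT turn with the hub). A slot 11 mm wide, 10 mm deep runs right across the hub top through the axis. The hub may have stopped with the slot anywhere up to 0.6 rad either way from the mill's x axis: no reading tells, but it can be seen or felt.
- post_top (a point): top of the 16 mm steel post on the shaft axis, 46 mm above seat; its last 8 mm taper to 8 mm diameter. The hub does not turn when the disc turns on it, but hub and post give downward together on a spring: 4.5 N starts them, then 0.9 N per mm, hard stop after 10 mm (13.5 N). seat and this point move with them.
- disc: loose steel grinding disc, 90 mm diameter, 10 mm thick, 0.2 to 0.4 kg, lying flat on the wooden ring. Origin: centre of its flat underside; z up; x along the orange grip and the tabs. A 19 mm square bore runs through disc and grip on z (1.5 mm clear of the post a side). Keep its contact force on the mill under 25 N. Fully home its origin is level with seat (0 mm).
- disc_grip (a point): centre of the orange grip on top of the disc, 26 mm above the disc's origin. The grip is 60 mm long (along x), 28 mm wide (along y) and 32 mm high, its top 42 mm above the disc's origin.
- disc_tabs (a point): point on the disc's axis level with the foot of its two brass tabs, 8 mm below the disc's origin. The tabs lie on the x axis, one each side, 14 to 26 mm from the axis, 6 mm wide; both alike, so the disc fits at either half turn. With the tabs standing on the hub, not in the slot, the disc's origin is 8 mm above seat.
- stand: fixed dark wooden ring on the table, 100 mm outer and 72 mm inner diameter, 16 mm high; origin at the centre of its underside. The disc lies centred on it.
- bowl: loose red plastic bowl, 140 mm across, 60 mm high; origin under its centre; bystander
- salt: loose green glazed salt cellar with a lid, 72 mm across, 65 mm high; origin under its centre; bystander
- spoon: loose wooden spoon, 260 mm long, lying on the table along its x; bystander
- press: fixed cast aluminium tortilla press, 240 mm long, 60 mm high, its lever standing up 240 mm; origin under its centre; bystander
Mind the look-alikes: they are no part of the job. Leave any purple look-alike of the disc alone.

How it is judged:
On the way, in this order (a step that is already met when the one before it is completed fails the run):
1. the disc is threaded on the shaft post, upright, not yet home (horizontal distance between disc and seat below 0.004 m and z of disc in the frame of seat between 0.003 and 0.03 m).
2. its tabs have dropped into the slot and it sits home (horizontal distance between disc and seat below 0.004 m and z of disc in the frame of seat below 0.0015 m), for 0.2 s.
At the end, for the whole second after the job is handed in: The disc is on the mill's shaft (centre within 4 mm of the axis), upright within 0.06 rad, home on the hub (underside no more than 1.5 mm above the hub's top face), let go and at rest (all of step 2 and z of disc in the frame of seat above -0.003 m and angle between disc's own z axis and vertical below 0.06 rad and linear speed of disc below 0.02 m/s); the robot touches nothing.
It fails at once if the disc presses on the mill or its shaft with more than 25 N (contact force between disc and mill above 25 N).
It fails at once if the bowl is moved more than 3 cm (distance of bowl from where it was at the start of the episode above 0.03 m).
It fails at once if the salt cellar is moved more than 3 cm or tipped (distance of salt from where it was at the start of the episode above 0.03 m or angle between salt's own z axis and vertical above 0.5 rad).
It fails at once if the spoon is moved more than 3 cm (distance of spoon from where it was at the start of the episode above 0.03 m).
It also fails if it takes over 58 s, if anything falls off the work surface, if the arm or the gripper's body presses on something with over 40 N, if the wrist force passes 120 N, or if a joint passes its speed limit or range.

ROBOT

A 7-joint arm with a two-finger parallel gripper is mounted at the origin on the work surface. World frame = base frame: x ahead of the robot, y to its left, z up, the work surface at z = 0. Lengths are in m, angles in rad, forces in N, time in s.
With the tool pointing down it reaches from about 0.4 to 0.875 m from the base axis. Payload 19.3 kg.
Tool frame: the origin (TCP) lies where the fingers leave the gripper's body, on its centre line; the fingertips stand 73 mm ahead of it and the grasp point (between the pads) lies 54 mm ahead of it; y points along the fingers, z is the direction in which the jaws open and shut, and the axes are right-handed (so a half turn about y gives the same grasp; the last joint's range is limited). The gripper opens to 85 mm and grips with 20 to 120 N. Pads are 22 mm wide; open, the fingers measure 114 mm over their backs; the gripper's body (76 mm by 85 mm) begins 54 mm behind the grasp point. The pads swing forward as they close: fully open they stand 13 mm farther back than shut.
Start: joints at [-1.402, 0.521, -0.036, 1.599, 0.021, 1.021, -0.113], TCP at [0.148, 0.607, 0.304] pointing down, gripper open.
Joint ranges: [-2.91, 2.91], [-0.3, 2.13], [-1.5, 1.42], [0.17, 2.43], [-1.26, 4.41], [0.16, 1.93], [-2.52, 2.52]. Speed limits (rad/s): [1.89, 1.89, 2.39, 2.39, 3.01, 3.01, 3.01].

INTERFACE

Orientations are given as a unit quaternion [x, y, z, w].
In Python, from rig import env gives the robot as it stands.
- The arm moves only by the tool move_arm, never from a script. Its argument "steps" is a list of rows, each a list of 4 numbers: the shift along the tool's x, y, z in mm, then the turn about the tool's y in rad. A call has 1 to 8 rows; each row is the pose to reach, as a shift and turn from the pose commanded when the call began, along the tool's axes at that moment; what a row does not reach only later rows make up. A row lasts 1/8 s, in which the tool goes at most 62.5 mm and 10.7 degrees, less where a joint would pass 70% of its speed; a pose out of reach is approached as far as the arm can. A call with a gripper value outside its range is refused whole. "hand" is the opening in per cent of the stroke, from 0 (shut) to 100 (fully open), set as the call begins (left out, the last holds). The fingers move at their own pace and stop on an object; "grip_force" is the grip in N (left out, the last holds). Time passes only in rows, so rows that repeat a pose let the fingers close. It gives the time, the measured TCP pose, the force and the opening at its end, in the units of the state.
- env.observe(): the state, without advancing time (a new reading comes with each control period).
- env.snapshot(name): name is "scene" or "top" or "wrist"; returns a dict with "image" (480x640x3 uint8, red, green, blue), "mtx" (3x3 intrinsics, pixels), "extrinsics" (4x4, takes a point from camera to world coordinates). Camera axes: x right, y down, z forward; pixel columns grow to the right and rows downward; lengths in m; the calibration is good to about 2 mm. A picture is of the moment at which its call begins. There is no depth.
- env.sign_off(): hands the job in, once; it reports no verdict.
The state is a dict: "clock": time; "joints": joint angles; "qvel": joint speeds; "tau": joint torques, N m; "ee_pos": TCP position; "orientation": TCP orientation; "force": force on the tool from outside, world axes, zero at the start; "wrist_torque": the same for the moment, N m; "finger_gap": finger opening in m.
Only numpy, scipy, OpenCV 4.12 (cv2) and the standard library are available. Lean on these libraries where they do the work, as an engineer would, in place of code of your own. Each camera call takes 0.05 s, during which the arm holds its last target.

## Working session

There is one attempt and no reset: what is moved stays moved. The work goes in short steps, Python scripts to look and compute and a tool call to move; the robot and the scene stay as the last step left them, time stands still between calls to the robot, and variables do not carry over. Pictures are saved under pics/ and viewed, and the job is handed in when it is done.

Besides the shell and the picture viewer there is one more tool, called after ">>>" by a JSON object that holds its "api" and its "payload", one argument or row to a line. move_arm: Moves the arm, as the interface text tells. Its arguments: {"type":"object","properties":{"steps":{"type":"array"},"hand":{"type":"number"},"grip_force":{"type":"number"}},"required":["steps"]}

```bash
ls; mkdir -p pics
python3 - <<'E'
from rig import env
import cv2,numpy as np,pickle
s=env.observe(); print(s)
d={}
for n in ["scene","top","wrist"]:
    r=env.snapshot(n); d[n]=r
    cv2.imwrite(f"pics/a_{n}.png",r["image"][:,:,::-1])
    print(n,np.round(r["mtx"],1).tolist(),np.round(r["extrinsics"],4).tolist())
pickle.dump(d,open("a.pkl","wb"))
E
```

```text
pics
{'clock': 0.0, 'joints': array([-1.40220884,  0.52201056, -0.03630709,  1.59999883,  0.02118622,
        1.02112827, -0.11282475]), 'qvel': array([-0.00033668, -0.00047171, -0.00076772, -0.00168136, -0.0001233 ,
       -0.00127978, -0.00071496]), 'tau': array([-1.83122123e-03, -9.27080226e+01,  1.97875723e+00, -3.69927478e+01,
        1.75695255e-02,  7.87762518e-03, -5.43794556e-05]), 'ee_pos': array([0.14780515, 0.60700322, 0.30333136]), 'orientation': array([ 0.70248009, -0.08426444,  0.08422483, -0.70166046]), 'force': array([-0.13535857,  0.09732278,  1.32250601]), 'wrist_torque': array([ 0.00921188, -0.03242092,  0.04585472]), 'finger_gap': 0.08523829144556096}
scene [[459.8, 0.0, 317.6], [0.0, 459.8, 243.7], [0.0, 0.0, 1.0]] [[-0.6549, 0.488, -0.577, 1.1512], [0.7555, 0.4411, -0.4843, 0.3035], [0.0182, -0.7532, -0.6576, 0.7684], [0.0, 0.0, 0.0, 1.0]]
top [[576.0, 0.0, 320.6], [0.0, 576.0, 237.3], [0.0, 0.0, 1.0]] [[0.0281, -0.9752, 0.2194, 0.2772], [-0.9996, -0.0281, 0.003, -0.1906], [0.0032, -0.2194, -0.9756, 1.4913], [0.0, 0.0, 0.0, 1.0]]
wrist [[360.1, 0.0, 317.3], [0.0, 360.1, 237.7], [0.0, 0.0, 1.0]] [[0.2367, 0.938, 0.2532, 0.0839], [0.9716, -0.2281, -0.0632, 0.6227], [-0.0015, 0.261, -0.9653, 0.3718], [0.0, 0.0, 0.0, 1.0]]
```

View pics/a_scene.png

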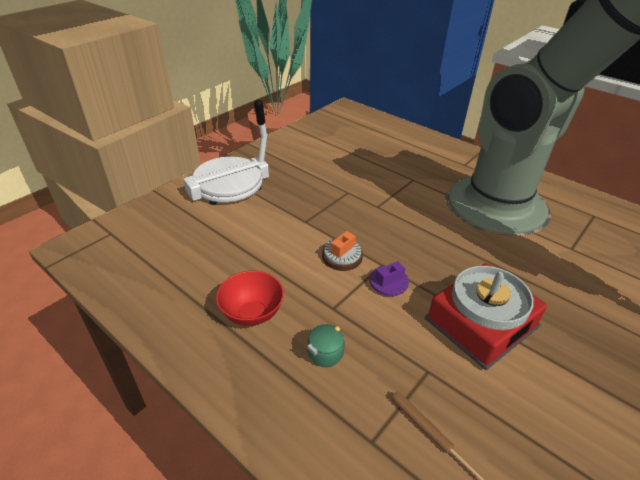

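View pics/a_top.png

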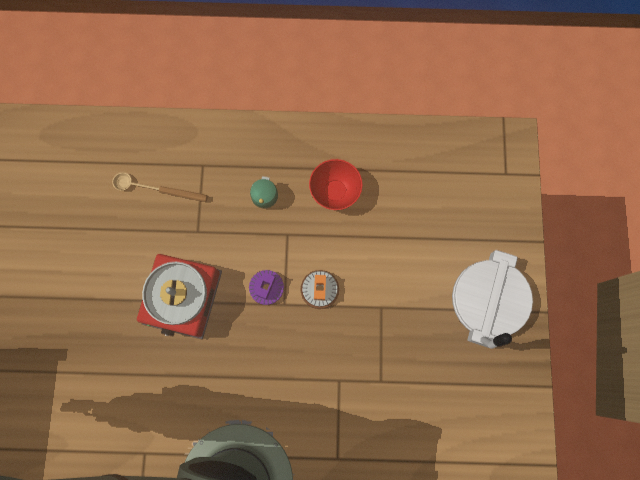

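View pics/a_wrist.png

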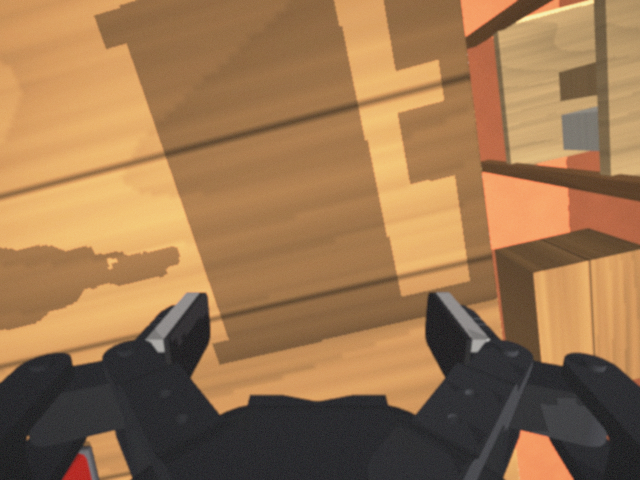

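The orange-gripped disc on the dark ring is at top (320,288) and scene (343,248). The purple look-alike is at top (267,287) and scene (390,278), so I'll leave it alone. The mill is at top (175,295). Next I'll enlarge and measure.

```bash
cat > h.py <<'E'
import numpy as np,cv2
def ray(r,u,v,z):
    K,T=r["mtx"],r["extrinsics"]
    d=T[:3,:3]@np.linalg.solve(K,[u,v,1.]); o=T[:3,3]
    return o+d*(z-o[2])/d[2]
def proj(r,P):
    T=np.linalg.inv(r["extrinsics"]); p=T[:3,:3]@np.array(P)+T[:3,3]; q=r["mtx"]@p; return q[:2]/q[2]
def mask(img,lo,hi):
    return cv2.inRange(cv2.cvtColor(img,cv2.COLOR_RGB2HSV),np.array(lo),np.array(hi))
def axes(s):
    from scipy.spatial.transform import Rotation as R
    return R.from_quat(s["orientation"]).as_matrix()
E
python3 - <<'E'
import pickle,cv2,numpy as np
from h import *
from rig import env
d=pickle.load(open("a.pkl","rb"))
t=d["top"]["image"];s=d["scene"]["image"]
a=cv2.resize(t[250:350,130:230],(400,400),interpolation=cv2.INTER_CUBIC)
b=cv2.resize(t[250:350,245:345],(400,400),interpolation=cv2.INTER_CUBIC)
c=cv2.resize(s[220:310,310:410],(400,200*9//5),interpolation=cv2.INTER_CUBIC);c=np.vstack([c,np.zeros((40,400,3),np.uint8)])[:200*2]
c=c[:400]
cv2.imwrite("pics/crop1.png",np.hstack([a,b])[:,:,::-1])
m=cv2.resize(s[250:370,420:560],(700,600),interpolation=cv2.INTER_CUBIC)
cv2.imwrite("pics/crop2.png",m[:,:,::-1])
# orange
r=d["top"]; mk=mask(t,[5,170,120],[16,255,255]); 
n,l,st,ce=cv2.connectedComponentsWithStats(mk)
for i in range(1,n):
    if st[i,4]>30: print("org",st[i],ce[i])
mk[:250]=0;mk[330:]=0;mk[:,:300]=0;mk[:,345:]=0
c0=max(cv2.findContours(mk,0,2)[0],key=cv2.contourArea); rect=cv2.minAreaRect(c0);print(rect)
box=cv2.boxPoints(rect);P=[ray(r,*p,0.058) for p in box];print(np.round(P,4))
print("ctr",ray(r,*rect[0],0.058))
# yellow hub
mk=mask(t,[15,120,120],[30,255,255]);mk[:270]=0;mk[320:]=0;mk[:,:155]=0;mk[:,195:]=0
c0=max(cv2.findContours(mk,0,2)[0],key=cv2.contourArea)
h=cv2.convexHull(c0);e=cv2.fitEllipse(h);print("hub",e,ray(r,*e[0],.11))
mk=mask(t,[0,180,90],[4,255,255])|mask(t,[175,180,90],[180,255,255]);mk[:245]=0;mk[345:]=0;mk[:,:130]=0;mk[:,225:]=0
c0=np.vstack([c for c in cv2.findContours(mk,0,2)[0] if cv2.contourArea(c)>20]);rect=cv2.minAreaRect(c0);print("mill",rect,ray(r,*rect[0],.07))
E
```

```text
org [316 278   9   7  32] [320.59375 280.96875]
((320.0, 281.0), (6.0, 8.0), 90.0)
[[ 0.4945 -0.1776  0.058 ]
 [ 0.495  -0.1977  0.058 ]
 [ 0.4799 -0.1981  0.058 ]
 [ 0.4793 -0.1781  0.058 ]]
ctr [ 0.48717468 -0.18787223  0.058     ]
hub ((178.5619354248047, 292.2926940917969), (12.843618392944336, 24.03236198425293), 7.241682052612305) [0.44249502 0.1512069  0.11      ]Traceback (most recent call last):
  File "<stdin>", line 27, in <module>
    return _nx.concatenate(arrs, 0, dtype=dtype, casting=casting)
           ~~~~~~~~~~~~~~~^^^^^^^^^^^^^^^^^^^^^^^^^^^^^^^^^^^^^^^
ValueError: need at least one array to concatenate
```

View pics/crop1.png

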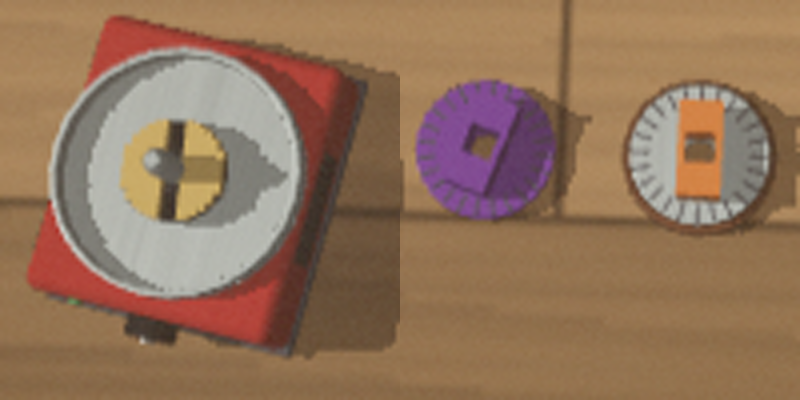

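View pics/crop2.png

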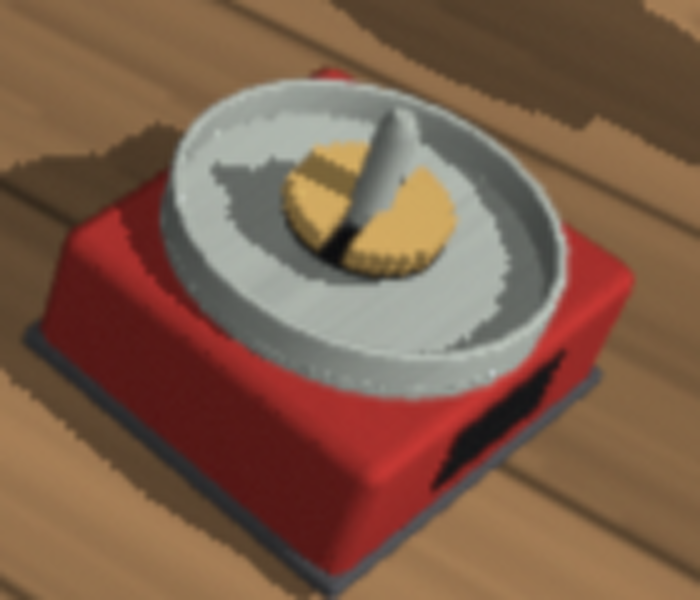

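The crop confirms it: the orange grip on the steel disc on the dark ring is at (320,287), and the all-purple look-alike is left of it. The hub is at top (173,292), with its dark slot running nearly up and down in the picture. Now I'll refine the masks.

Run:
```python
import pickle
from h import *
d=pickle.load(open("a.pkl","rb"))
r=d["top"];t=r["image"];hs=cv2.cvtColor(t,cv2.COLOR_RGB2HSV)
for p in [(320,278),(320,295),(330,300),(164,290),(182,285),(174,285),(172,300),(150,310),(300,330),(303,287)]: print(p,t[p[1],p[0]],hs[p[1],p[0]])
def win(mk,x0,x1,y0,y1):
    o=np.zeros_like(mk);o[y0:y1,x0:x1]=mk[y0:y1,x0:x1];return o
o=win(mask(t,[4,160,150],[14,255,255]),300,345,260,320)
c=np.vstack([k for k in cv2.findContours(o,0,1)[0] if len(k)>3])
rect=cv2.minAreaRect(c);print("orange",rect,np.count_nonzero(o))
print(np.round([ray(r,*p,.058) for p in cv2.boxPoints(rect)],4),ray(r,*rect[0],.058))
# disc+ring blob: not wood: low sat
g=win(mask(t,[0,0,110],[180,70,255]),300,345,265,315)
c=cv2.convexHull(np.vstack([k for k in cv2.findContours(g,0,1)[0] if len(k)>3]));e=cv2.fitEllipse(c);print("disc",e,ray(r,*e[0],.026))
y=win(mask(t,[16,110,120],[28,255,255]),155,195,272,315)
c=cv2.convexHull(np.vstack([k for k in cv2.findContours(y,0,1)[0] if len(k)>3]));e=cv2.fitEllipse(c);print("hub",e,ray(r,*e[0],.11))
g=win(mask(t,[0,0,60],[180,60,255]),135,215,255,330)
c=cv2.convexHull(max(cv2.findContours(g,0,1)[0],key=cv2.contourArea));e=cv2.fitEllipse(c);print("pan",e,ray(r,*e[0],.103))
```

```text
(320, 278) [211 131  72] [ 13 168 211]
(320, 295) [211 133  70] [ 13 170 211]
(330, 300) [128 124 119] [ 17  18 128]
(164, 290) [202 172 105] [ 21 122 202]
(182, 285) [202 172 105] [ 21 122 202]
(174, 285) [68 57 44] [16 90 68]
(172, 300) [68 56 46] [14 83 68]
(150, 310) [126 124 117] [ 23  18 126]
(300, 330) [152 117  81] [ 15 119 152]
(303, 287) [156 154 148] [ 23  13 156]
orange ((320.0, 286.5), (23.0, 10.0), 90.0) 173
[[ 0.502  -0.1749  0.058 ]
 [ 0.5027 -0.2     0.058 ]
 [ 0.4449 -0.2015  0.058 ]
 [ 0.4442 -0.1766  0.058 ]] [ 0.47330925 -0.18826466  0.058     ]
disc ((319.3041687011719, 288.1429138183594), (34.722991943359375, 35.202884674072266), 173.27098083496094) [ 0.47341406 -0.18655416  0.026     ]
hub ((172.79393005371094, 291.8957824707031), (24.733203887939453, 26.030048370361328), 69.22589111328125) [0.44305614 0.16513987 0.11      ]
pan ((173.9189453125, 293.0332946777344), (61.80759811401367, 64.42560577392578), 65.58421325683594) [0.44122148 0.16399543 0.103     ]
```

```bash
cat >> h.py <<'E'
def plan(s,target,yaw_z=None):
    """shift in tool axes (mm) to TCP target; turn about tool y so tool z points at world yaw_z (mod pi)"""
    A=axes(s); dv=A.T@(np.array(target)-s["ee_pos"])*1000
    out=[np.round(dv,1)]
    if yaw_z is not None:
        zt=A.T@np.array([np.cos(yaw_z),np.sin(yaw_z),0]); a=np.arctan2(zt[0],zt[2])
        a=(a+np.pi/2)%np.pi-np.pi/2
        out.append(round(a,4))
    return out
E
python3 - <<'E'
from h import *
from rig import env
import pickle
d=pickle.load(open("a.pkl","rb"))
s=env.observe();A=axes(s);print(np.round(A,4))
T=d["wrist"]["extrinsics"];print("cam in tool",A.T@(T[:3,3]-s["ee_pos"]),A.T@T[:3,:3])
print(plan(s,[.45,.30,.304]),plan(s,[.473,-.188,.25],np.pi/2),plan(s,[.40,.164,.304],np.pi/2))
E
```

```text
[[ 9.716e-01 -1.000e-04  2.366e-01]
 [-2.366e-01 -8.000e-04  9.716e-01]
 [ 1.000e-04 -1.000e+00 -8.000e-04]]
cam in tool [-6.57798449e-02 -6.83546065e-02 -1.66483889e-05] [[ 8.99691762e-05  9.65355182e-01  2.60939390e-01]
 [ 6.38286550e-04 -2.60939393e-01  9.65354974e-01]
 [ 9.99999792e-01  7.97019112e-05 -6.39649731e-04]]
[array([ 3.663e+02, -3.000e-01, -2.269e+02])] [array([ 504.1,   54.1, -695.5]), np.float64(-0.2389)] [array([ 3.498e+02, -2.000e-01, -3.708e+02]), np.float64(-0.2389)]
```

>>> {"api": "move_arm", "payload": {
  "steps": [
    [50, 0, -50, -0.03],
    [100, 0, -100, -0.06],
    [150, 0, -150, -0.1],
    [200, 0, -195, -0.13],
    [245, 0, -240, -0.16],
    [290, 0, -285, -0.19],
    [330, 0, -325, -0.22],
    [369, 0, -366, -0.239]
  ]
}}

```text
clock: 1.15
ee_pos: [0.4105, 0.1796, 0.304]
orientation: [-0.707, -0.001, 0.0, 0.707]
force: [0.7, 0.7, -0.6]
finger_gap: 0.0857
```

>>> {"api": "move_arm", "payload": {
  "steps": [
    [0, 0, 0, 0],
    [0, 0, 0, 0],
    [0, 0, 0, 0]
  ]
}}

```text
clock: 1.52
ee_pos: [0.4093, 0.1825, 0.3038]
orientation: [-0.707, -0.001, 0.001, 0.707]
force: [-0.2, 0.2, -1.2]
finger_gap: 0.0855
```

Run:
```python
from h import *
from rig import env
import pickle
s=env.observe();r=env.snapshot("wrist");pickle.dump((s,r),open("b.pkl","wb"))
print(s["clock"],s["ee_pos"],s["joints"],s["force"]);print(np.round(axes(s),3).tolist())
cv2.imwrite("pics/b_wrist.png",r["image"][:,:,::-1])
```

```text
1.525 [0.40925809 0.18251549 0.30383292] [-0.61867422  0.24089399  0.07953971  2.04741756 -0.0254694   0.85432395
  1.04826284] [-0.16682562  0.22586439 -1.24416499]
[[1.0, -0.0, -0.002], [0.002, 0.0, 1.0], [-0.0, -1.0, 0.0]]
```

View pics/b_wrist.png

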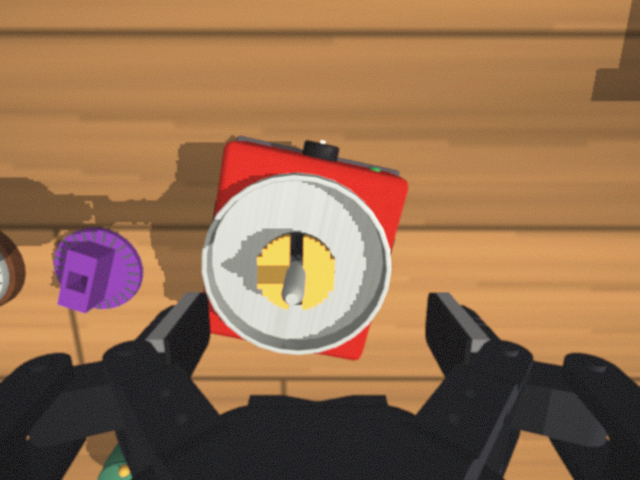

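The wrist view shows the pan centred near (297,263), the hub at (296,270), the slot running up from the post to (297,233), and the purple look-alike at (97,268).

Run:
```python
from h import *
import pickle
s,r=pickle.load(open("b.pkl","rb"));t=r["image"];hs=cv2.cvtColor(t,cv2.COLOR_RGB2HSV)
y=mask(t,[18,120,120],[30,255,255]);y[:225]=0;y[320:]=0;y[:,:245]=0;y[:,350:]=0
c=cv2.convexHull(np.vstack([k for k in cv2.findContours(y,0,1)[0] if len(k)>5]));e=cv2.fitEllipse(c);print("hub",e,ray(r,*e[0],.11))
rd=mask(t,[0,180,80],[4,255,255])|mask(t,[175,180,80],[180,255,255]);k=max(cv2.findContours(rd,0,1)[0],key=cv2.contourArea)
g=mask(t,[0,0,80],[180,60,255]);g[:165]=0;g[365:]=0;g[:,:195]=0;g[:,400:]=0
k=cv2.convexHull(max(cv2.findContours(g,0,1)[0],key=cv2.contourArea));e=cv2.fitEllipse(k);print("pan",e,ray(r,*e[0],.103))
# fit circle on plane z=.103 from hull points
def circ(pts,z):
    P=np.array([ray(r,*p[0],z)[:2] for p in pts]);A=np.c_[2*P,np.ones(len(P))];q=np.linalg.lstsq(A,(P**2).sum(1),rcond=None)[0];return q[:2],np.sqrt(q[2]+q[:2]@q[:2])
print(circ(k,.103),circ(c,.11))
# slot
dk=(hs[...,2]<60).astype(np.uint8);dk[:236]=0;dk[258:]=0;dk[:,:280]=0;dk[:,320:]=0
Y,X=np.nonzero(dk);
for yy in range(236,258):
    xs=X[Y==yy]; 
    if len(xs): print(yy,xs.min(),xs.max(),end='; ')
im=cv2.resize(t[215:325,240:355],(690,600*110//110)[:2],interpolation=cv2.INTER_CUBIC);cv2.imwrite("pics/b_crop.png",im[:,:,::-1])
```

```text
hub ((294.94415283203125, 271.4661865234375), (76.2158432006836, 81.1269302368164), 92.0857925415039) [0.44137396 0.16513148 0.11      ]
pan ((295.8364562988281, 263.7645263671875), (179.86949157714844, 189.73641967773438), 96.19187927246094) [0.43751869 0.16546936 0.103     ]
(array([0.44270639, 0.16544377]), np.float64(0.07526186434949175)) (array([0.44228068, 0.16515211]), np.float64(0.03136540259974793))
236 292 302; 237 292 301; 238 292 301; 239 292 301; 240 292 301; 241 292 301; 242 292 301; 243 292 301; 244 292 301; 245 292 301; 246 292 301; 247 292 301; 248 292 301; 249 292 301; 250 292 301; 251 292 301; 252 292 301; 253 292 301; 254 292 301; 255 292 301; 256 293 300; 257 294 297;
```

View pics/b_crop.png

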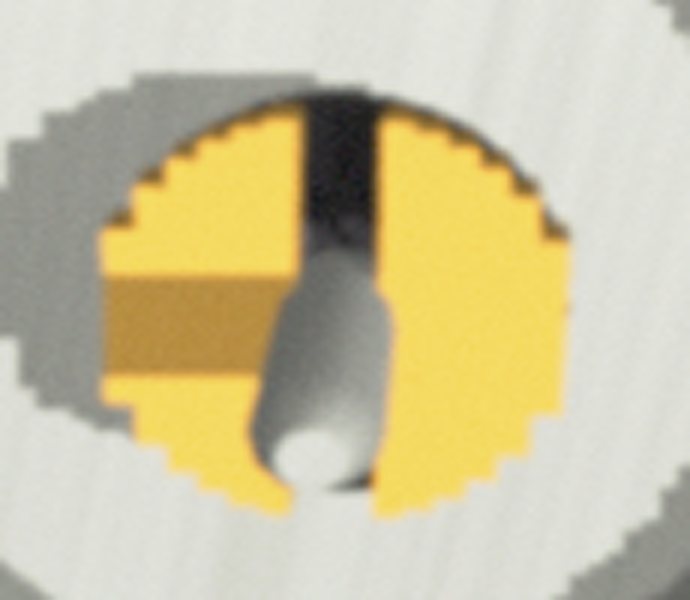

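Run:
```python
from h import *
import pickle
s,r=pickle.load(open("b.pkl","rb"))
a=ray(r,296.8,233,.11);b=ray(r,295.5,306,.11);print(a,b,"slot yaw",np.arctan2(*(b-a)[1::-1]))
a=ray(r,297,236,.11);b=ray(r,297,255,.11);print("upper only",np.arctan2(*(b-a)[1::-1]))
print("tip",ray(r,293,299,.156))
d=pickle.load(open("a.pkl","rb"));r=d["top"]
a=ray(r,130+177.5/4,250+124/4,.11);b=ray(r,130+168/4,250+218/4,.11);print("top",np.arctan2(*(a-b)[1::-1]))
print(plan(s,[.443,-.188,.27],np.pi/2))
```

```text
[0.41064157 0.16696351 0.11      ] [0.47055178 0.16515865 0.11      ] slot yaw -0.03011696477046771
upper only -0.01272769815164912
tip [0.44329381 0.1666084  0.156     ]
top -0.01643979525647884
[array([  33. ,   33.8, -370.6]), np.float64(0.0022)]
```

>>> {"api": "move_arm", "payload": {
  "steps": [
    [10, 3, -50, 0],
    [20, 6, -100, 0],
    [25, 10, -150, 0],
    [28, 15, -200, 0],
    [30, 20, -250, 0],
    [31, 25, -300, 0],
    [33, 30, -345, 0],
    [33, 34, -370, 0]
  ]
}}

```text
clock: 2.58
ee_pos: [0.4429, -0.1899, 0.2697]
orientation: [0.707, -0.0, 0.0, -0.707]
force: [0.4, 0.8, 0.6]
finger_gap: 0.0853
```

>>> {"api": "move_arm", "payload": {
  "steps": [
    [0, 0, 0, 0],
    [0, 0, 0, 0],
    [0, 0, 0, 0]
  ]
}}

```text
clock: 2.95
ee_pos: [0.4432, -0.1875, 0.27]
orientation: [-0.707, -0.001, 0.001, 0.707]
force: [0.1, -1.2, 0.3]
finger_gap: 0.0853
```

Run:
```python
from h import *
from rig import env
import pickle
s=env.observe();r=env.snapshot("wrist");pickle.dump((s,r),open("c.pkl","wb"))
print(s["clock"],s["ee_pos"],s["joints"],s["force"]);print(np.round(axes(s),3).tolist())
cv2.imwrite("pics/c_wrist.png",r["image"][:,:,::-1])
```

```text
2.95 [ 0.44316002 -0.18745331  0.27002792] [ 0.07169177  0.35023025  0.25935634  2.01523282 -0.12450175  0.7906978
  1.97651001] [ 0.05304131 -1.20662429  0.29457023]
[[1.0, 0.0, -0.002], [0.002, 0.0, 1.0], [0.0, -1.0, 0.0]]
```

View pics/c_wrist.png

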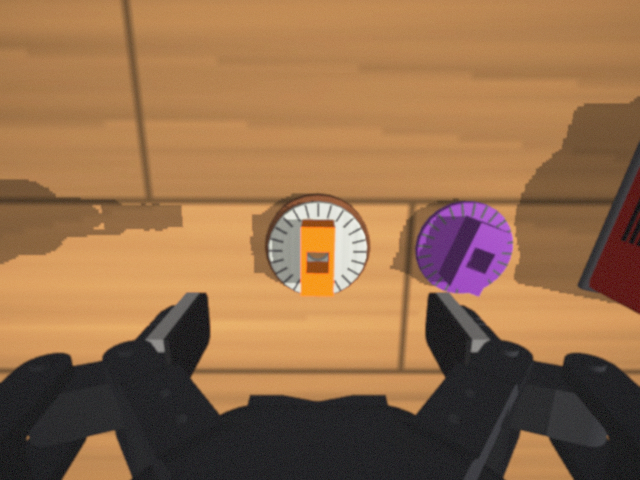

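The orange grip spans about (300..335, 220..297), its bore is at (317,262), and the steel disc is centred near (318,248). The purple one is at (465,248).

Run:
```python
from h import *
import pickle
s,r=pickle.load(open("c.pkl","rb"));t=r["image"]
o=mask(t,[8,180,200],[20,255,255]);o[:215]=0;o[302:]=0;o[:,:295]=0;o[:,342:]=0
hs=cv2.cvtColor(t,cv2.COLOR_RGB2HSV);print(hs[235,318],hs[222,318],hs[285,318],hs[250,285],hs[262,317])
for y in range(220,298,8):
    xs=np.nonzero(o[y])[0]; print(y,xs.min() if len(xs) else None,xs.max() if len(xs) else None,end='; ')
k=np.vstack([c for c in cv2.findContours(o,0,1)[0] if len(c)>5])
rect=cv2.minAreaRect(k);print("\n",rect)
print(np.round([ray(r,*p,.058) for p in cv2.boxPoints(rect)],4))
g=mask(t,[0,0,120],[180,60,255]);g[:190]=0;g[302:]=0;g[:,:260]=0;g[:,378:]=0
c=cv2.convexHull(np.vstack([q for q in cv2.findContours(g,0,1)[0] if len(q)>3]))
def circ(pts,z):
    P=np.array([ray(r,*p[0],z)[:2] for p in pts]);A=np.c_[2*P,np.ones(len(P))];q=np.linalg.lstsq(A,(P**2).sum(1),rcond=None)[0];return q[:2],np.sqrt(q[2]+q[:2]@q[:2])
print(circ(c,.026))
cv2.imwrite("pics/c_crop.png",cv2.resize(t[190:305,255:385],(780,690*115//130*0+600))[:,:,::-1])
```

```text
[ 18 228 247] [ 14 231 139] [ 17 222 247] [ 26  12 153] [ 11 178 139]
220 None None; 228 302 333; 236 302 333; 244 302 333; 252 302 332; 260 302 332; 268 302 332; 276 302 332; 284 302 332; 292 302 332; 
 ((317.0, 261.0), (70.0, 32.0), 90.0)
[[ 0.4435 -0.2006  0.058 ]
 [ 0.4434 -0.175   0.058 ]
 [ 0.5041 -0.1742  0.058 ]
 [ 0.5041 -0.2012  0.058 ]]
(array([ 0.47340402, -0.18740312]), np.float64(0.04462544865428302))
```

View pics/c_crop.png

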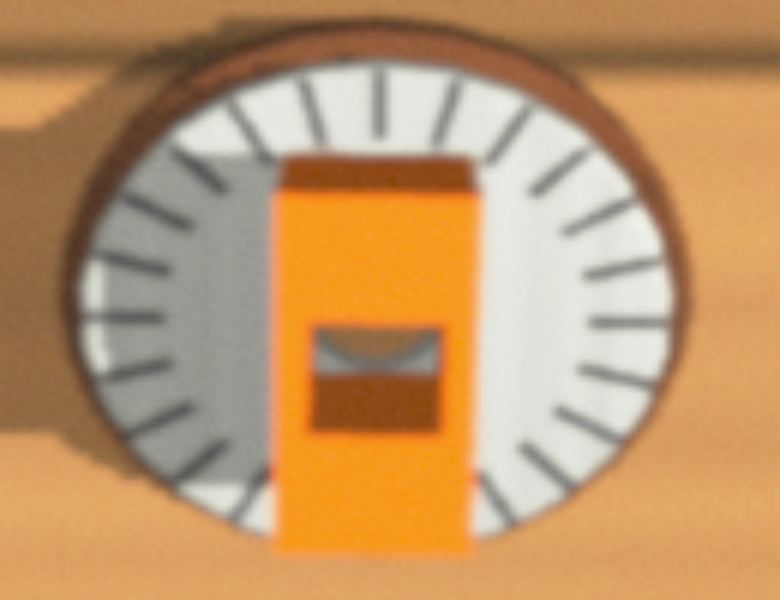

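>>> {"api": "move_arm", "payload": {
  "steps": [
    [15, 40, 0, 0],
    [30, 80, 0, 0],
    [30, 115, 0, 0],
    [30.5, 140, 0, 0],
    [30.5, 155, 0, 0],
    [30.5, 164, 0, 0],
    [30.5, 164, 0, 0],
    [30.5, 164, 0, 0]
  ],
  "hand": 100
}}

```text
clock: 4.0
ee_pos: [0.4737, -0.1887, 0.1066]
orientation: [0.707, 0.0, 0.0, -0.707]
force: [0.0, -0.7, -0.2]
finger_gap: 0.0852
```

>>> {"api": "move_arm", "payload": {
  "steps": [
    [0, 0, 0, 0],
    [0, 0, 0, 0],
    [0, 0, 0, 0],
    [0, 0, 0, 0],
    [0, 0, 0, 0],
    [0, 0, 0, 0]
  ],
  "hand": 0,
  "grip_force": 40
}}

```text
clock: 4.75
ee_pos: [0.4734, -0.1886, 0.1062]
orientation: [-0.707, -0.0, -0.0, 0.707]
force: [-1.2, 1.0, 6.8]
finger_gap: 0.0273
```

Run:
```python
from h import *
from rig import env
s=env.observe();r=env.snapshot("wrist");r2=env.snapshot("scene")
print(s["clock"],s["ee_pos"],s["finger_gap"],s["force"],s["wrist_torque"]);print(np.round(axes(s),3).tolist())
cv2.imwrite("pics/d.png",np.hstack([r["image"][200:480,160:480],cv2.resize(r2["image"][180:300,280:420],(327,280))])[:,:,::-1])
```

```text
4.75 [ 0.47338407 -0.18859995  0.10616424] 0.02729501800909698 [-1.2382499   1.04384459  6.7521966 ] [ 0.17649373  0.32788623 -0.05900948]
[[1.0, 0.0, 0.0], [-0.0, 0.0, 1.0], [0.0, -1.0, 0.0]]
```

View pics/d.png

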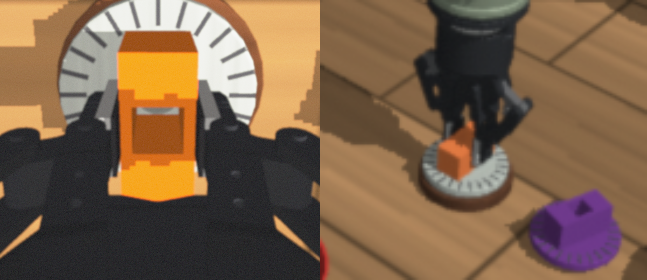

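Grasped: the pads sit either side of the grip's bore. Next I'll lift straight up and check.

>>> {"api": "move_arm", "payload": {
  "steps": [
    [0, -5, 0, 0],
    [0, -15, 0, 0],
    [0, -40, 0, 0],
    [0, -80, 0, 0],
    [0, -120, 0, 0],
    [0, -150, 0, 0],
    [0, -165, 0, 0],
    [0, -165, 0, 0]
  ]
}}

```text
clock: 5.85
ee_pos: [0.4735, -0.1885, 0.2714]
orientation: [0.707, 0.001, 0.0, -0.707]
force: [-0.7, -0.9, -2.7]
finger_gap: 0.0274
```

Run:
```python
from h import *
from rig import env
s=env.observe();r=env.snapshot("wrist");r2=env.snapshot("scene")
print(s["clock"],s["ee_pos"],s["finger_gap"],s["force"],s["wrist_torque"])
print(plan(s,[.4425,.1658,.290]))
cv2.imwrite("pics/e.png",np.hstack([r["image"][200:480,160:480],cv2.resize(r2["image"][110:260,270:445],(327,280))])[:,:,::-1])
```

```text
5.85 [ 0.4734963  -0.18852316  0.27137699] 0.027422895965399863 [-0.72789186 -0.89515555 -2.67678974] [0.03570063 0.02729331 0.05420983]
[array([-30.8, -18.7, 354.3])]
```

View pics/e.png

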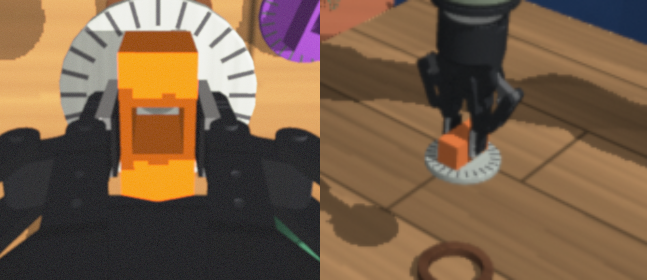

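The disc hangs level and the ring is empty. Now I'll carry it over beside the post, staying high.

>>> {"api": "move_arm", "payload": {
  "steps": [
    [-2, -10, 30, 0],
    [-4, -19, 75, 0],
    [-6, -19, 125, 0],
    [-8, -19, 175, 0],
    [-12, -19, 225, 0],
    [-18, -19, 275, 0],
    [-26, -19, 320, 0],
    [-31, -19, 354, 0]
  ]
}}

```text
clock: 6.95
ee_pos: [0.4414, 0.1672, 0.2887]
orientation: [0.707, -0.0, -0.001, -0.707]
force: [0.6, 1.2, -2.3]
finger_gap: 0.0274
```

>>> {"api": "move_arm", "payload": {
  "steps": [
    [0, 0, 0, 0],
    [0, 0, 0, 0],
    [0, 0, 0, 0],
    [0, 0, 0, 0]
  ]
}}

```text
clock: 7.45
ee_pos: [0.4424, 0.1647, 0.2898]
orientation: [0.707, -0.0, 0.0, -0.707]
force: [0.0, -0.0, -2.1]
finger_gap: 0.0273
```

Run:
```python
from h import *
from rig import env
import pickle
s=env.observe();r=env.snapshot("wrist");r2=env.snapshot("scene");r3=env.snapshot("top")
pickle.dump((s,r,r2,r3),open("f.pkl","wb"))
print(s["clock"],s["ee_pos"],s["finger_gap"],s["force"],s["wrist_torque"],s["joints"]);print(np.round(axes(s),3).tolist())
cv2.imwrite("pics/f1.png",r["image"][:,:,::-1])
cv2.imwrite("pics/f2.png",np.hstack([cv2.resize(r2["image"][170:370,400:570],(400,470)),cv2.resize(r3["image"][220:350,120:230],(398,470))])[:,:,::-1])
# in-hand disc
t=r["image"];z0=s["ee_pos"][2]-.09
o=mask(t,[8,180,200],[20,255,255])
for y in range(220,300,6):
    xs=np.nonzero(o[y,250:400])[0]+250
    if len(xs)>10: print(y,xs.min(),xs.max(),np.round(ray(r,xs.min()-.5,y,z0+.042)[:2],4),np.round(ray(r,xs.max()+.5,y,z0+.042)[:2],4))
```

```text
7.45 [0.44244593 0.16470619 0.28979332] 0.02728715910886008 [ 0.01681525 -0.00497024 -2.1015541 ] [ 0.03539442 -0.02729864 -0.01435995] [-0.60209212  0.30080353  0.14791434  2.01118136 -0.05883647  0.83378465
  1.14854582]
[[1.0, -0.0, 0.001], [-0.001, -0.0, 1.0], [-0.0, -1.0, -0.0]]
256 278 356 [0.4145 0.1511] [0.4146 0.178 ]
262 278 356 [0.4167 0.1511] [0.4167 0.178 ]
268 279 356 [0.4188 0.1514] [0.4189 0.1781]
274 279 355 [0.421  0.1513] [0.4211 0.1778]
280 278 356 [0.4232 0.1509] [0.4233 0.1782]
286 279 356 [0.4255 0.1512] [0.4255 0.1783]
292 280 357 [0.4277 0.1514] [0.4278 0.1787]
298 280 356 [0.43   0.1514] [0.43   0.1784]
```

View pics/f1.png

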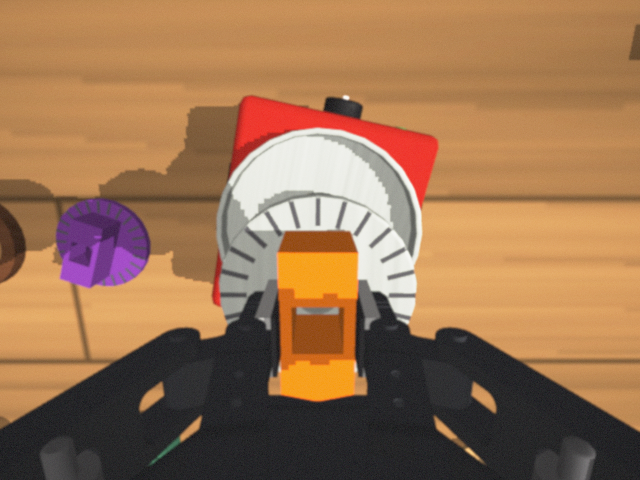

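View pics/f2.png

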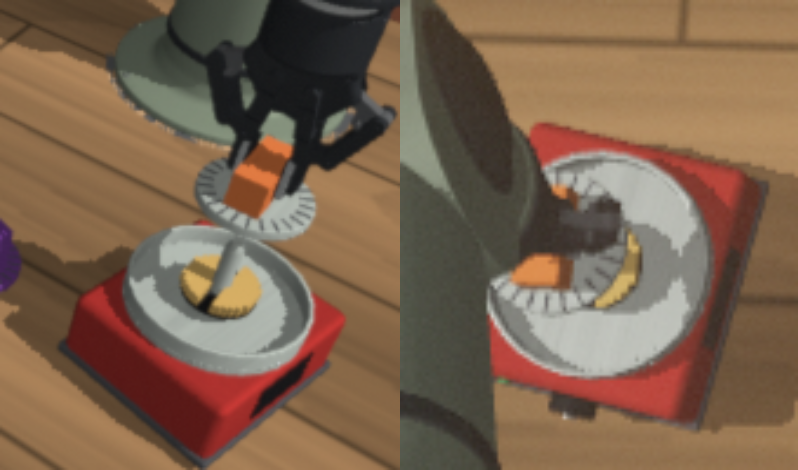

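The hand is over the shaft. In the wrist view the grip centre is y 0.1647 and x about 0.443, against a measured axis of (0.4427, 0.1654). I'll shift 0.7 mm, turn 0.02 to match the slot and go down in small checked steps.

>>> {"api": "move_arm", "payload": {
  "steps": [
    [0, 0, 0.7, 0.02],
    [0, 10, 0.7, 0.02],
    [0, 20, 0.7, 0.02],
    [0, 30, 0.7, 0.02],
    [0, 38, 0.7, 0.02],
    [0, 38, 0.7, 0.02]
  ]
}}

```text
clock: 8.35
ee_pos: [0.4421, 0.166, 0.2512]
orientation: [0.707, -0.007, 0.007, -0.707]
force: [0.0, 0.1, -2.4]
finger_gap: 0.0273
```

>>> {"api": "move_arm", "payload": {
  "steps": [
    [0, 2, 0, 0],
    [0, 4, 0, 0],
    [0, 6, 0, 0],
    [0, 8, 0, 0],
    [0, 10, 0, 0],
    [0, 10, 0, 0]
  ]
}}

```text
clock: 9.1
ee_pos: [0.4422, 0.1661, 0.2417]
orientation: [0.707, -0.007, 0.007, -0.707]
force: [0.1, -0.4, -2.3]
finger_gap: 0.0272
```

Run:
```python
from h import *
from rig import env
import pickle
s=env.observe();r=env.snapshot("wrist");r2=env.snapshot("scene")
print(s["clock"],s["ee_pos"],s["finger_gap"],s["force"],s["wrist_torque"])
cv2.imwrite("pics/g.png",np.hstack([cv2.resize(r["image"][200:420,220:420],(400,440)),cv2.resize(r2["image"][200:370,410:570],(400,440))])[:,:,::-1])
```

```text
9.1 [0.44224867 0.16610863 0.24174396] 0.02717166053148 [ 0.07966467 -0.38773814 -2.25818379] [-0.02840245 -0.05986947 -0.02602268]
```

View pics/g.png

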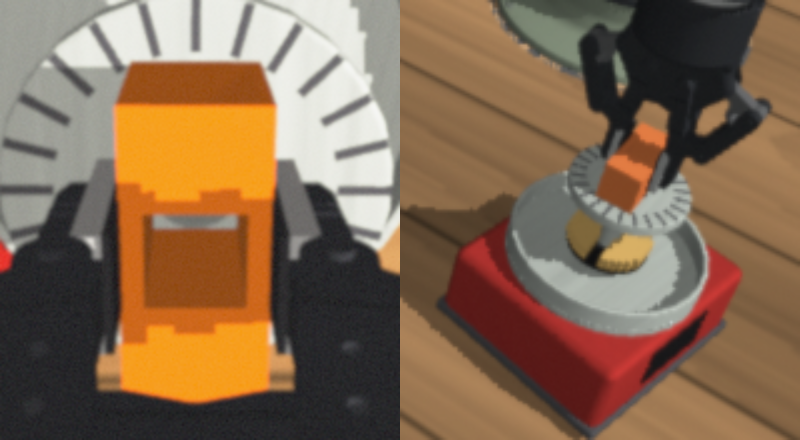

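The force still reads only the disc's weight (−2.3 N), and the scene view shows the post under the bore. I'll carry on down.

>>> {"api": "move_arm", "payload": {
  "steps": [
    [0, 2, -0.3, 0],
    [0, 4, -0.5, 0],
    [0, 6, -0.5, 0],
    [0, 8, -0.5, 0],
    [0, 10, -0.5, 0],
    [0, 10, -0.5, 0]
  ]
}}

```text
clock: 9.95
ee_pos: [0.4422, 0.1656, 0.2318]
orientation: [0.707, -0.007, 0.007, -0.707]
force: [-0.4, 0.7, -1.8]
finger_gap: 0.0273
```

Run:
```python
from h import *
from rig import env
s=env.observe();r=env.snapshot("wrist")
print(s["clock"],s["ee_pos"],s["finger_gap"],s["force"],s["wrist_torque"])
cv2.imwrite("pics/h.png",cv2.resize(r["image"][200:420,220:420],(400,440))[:,:,::-1])
```

```text
9.95 [0.44221734 0.16560516 0.23175156] 0.02729837872039681 [-0.37302269  0.69507223 -1.7856095 ] [-0.00025056 -0.00614061  0.05695475]
```

View pics/h.png

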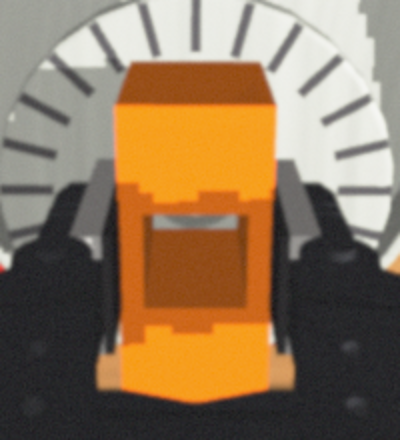

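>>> {"api": "move_arm", "payload": {
  "steps": [
    [0, 2.5, 0, 0],
    [0, 5, 0, 0],
    [0, 7.5, 0, 0],
    [0, 10, 0, 0],
    [0, 10, 0, 0]
  ]
}}

```text
clock: 10.62
ee_pos: [0.4422, 0.1656, 0.2217]
orientation: [0.707, -0.007, 0.007, -0.707]
force: [0.7, 0.2, -1.3]
finger_gap: 0.0274
```

>>> {"api": "move_arm", "payload": {
  "steps": [
    [0, 2, 0, 0],
    [0, 4, 0, 0],
    [0, 6, 0, 0],
    [0, 7, 0, 0],
    [0, 7, 0, 0]
  ]
}}

```text
clock: 11.25
ee_pos: [0.4423, 0.1656, 0.2148]
orientation: [0.707, -0.007, 0.007, -0.707]
force: [0.6, -0.1, -1.7]
finger_gap: 0.0276
```

Run:
```python
from h import *
from rig import env
s=env.observe();r=env.snapshot("wrist");r2=env.snapshot("scene")
print(s["clock"],s["ee_pos"],s["finger_gap"],s["force"],s["wrist_torque"])
cv2.imwrite("pics/i.png",np.hstack([cv2.resize(r["image"][200:420,220:420],(400,440)),cv2.resize(r2["image"][240:340,440:540],(400,440),interpolation=cv2.INTER_CUBIC)])[:,:,::-1])
```

```text
11.25 [0.44226411 0.16559926 0.21483473] 0.02763614036246167 [ 0.5899453  -0.13342835 -1.66324259] [-0.03796271 -0.04297363 -0.00097954]
```

View pics/i.png

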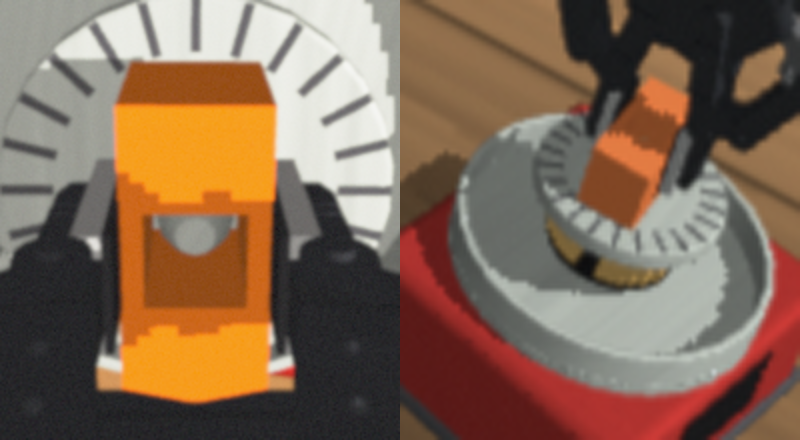

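The post tip shows centred in the bore (crop 195 against a bore of 144–247), and the disc is threaded about 15 mm above the seat. I'll lower it towards the hub in 1 mm rows.

>>> {"api": "move_arm", "payload": {
  "steps": [
    [0, 2, 0, 0],
    [0, 4, 0, 0],
    [0, 5, 0, 0],
    [0, 6, 0, 0],
    [0, 6, 0, 0]
  ]
}}

```text
clock: 11.98
ee_pos: [0.4423, 0.1656, 0.2088]
orientation: [0.707, -0.007, 0.007, -0.707]
force: [-0.7, -0.6, -1.9]
finger_gap: 0.0273
```

>>> {"api": "move_arm", "payload": {
  "steps": [
    [0, 0.7, 0, 0],
    [0, 1.4, 0, 0],
    [0, 2, 0, 0],
    [0, 2.6, 0, 0],
    [0, 2.6, 0, 0]
  ]
}}

```text
clock: 12.6
ee_pos: [0.4423, 0.1656, 0.2063]
orientation: [0.707, -0.007, 0.007, -0.707]
force: [-0.1, -0.0, -2.0]
finger_gap: 0.0274
```

>>> {"api": "move_arm", "payload": {
  "steps": [
    [0, 0.7, 0, 0],
    [0, 1.4, 0, 0],
    [0, 2, 0, 0],
    [0, 2, 0, 0]
  ]
}}

```text
clock: 13.1
ee_pos: [0.4423, 0.1656, 0.2042]
orientation: [0.707, -0.007, 0.007, -0.707]
force: [-0.0, 0.6, -2.0]
finger_gap: 0.0272
```

>>> {"api": "move_arm", "payload": {
  "steps": [
    [0, 0.7, 0, 0],
    [0, 1.4, 0, 0],
    [0, 2, 0, 0],
    [0, 2, 0, 0]
  ]
}}

```text
clock: 13.6
ee_pos: [0.4423, 0.1656, 0.2023]
orientation: [0.707, -0.007, 0.007, -0.707]
force: [0.0, -0.1, -2.2]
finger_gap: 0.0273
```

Run:
```python
from h import *
from rig import env
s=env.observe()
print(s["clock"],s["ee_pos"],s["finger_gap"],s["force"],s["wrist_torque"])
```

```text
13.6 [0.44229182 0.16561828 0.20225596] 0.027327490088533146 [ 0.03755716 -0.13267707 -2.22072585] [ 0.01921027 -0.032755   -0.01915909]
```

The disc is nominally 2.3 mm above the seat with no contact force, so the tabs are in the slot. Lowering the rest.

>>> {"api": "move_arm", "payload": {
  "steps": [
    [0, 0.6, 0, 0],
    [0, 1.2, 0, 0],
    [0, 1.8, 0, 0],
    [0, 1.8, 0, 0]
  ]
}}

```text
clock: 14.1
ee_pos: [0.4423, 0.1656, 0.2004]
orientation: [0.707, -0.007, 0.007, -0.707]
force: [-1.3, -0.0, -2.3]
finger_gap: 0.0271
```

>>> {"api": "move_arm", "payload": {
  "steps": [
    [0, 0.4, 0, 0],
    [0, 0.8, 0, 0],
    [0, 1.2, 0, 0],
    [0, 1.2, 0, 0]
  ]
}}

```text
clock: 14.6
ee_pos: [0.4423, 0.1657, 0.1994]
orientation: [-0.707, 0.007, -0.007, 0.707]
force: [-1.1, -0.1, 2.9]
finger_gap: 0.027
```

Run:
```python
from h import *
from rig import env
s=env.observe();r2=env.snapshot("scene")
print(s["clock"],s["ee_pos"],s["finger_gap"],s["force"],s["wrist_torque"])
cv2.imwrite("pics/j.png",cv2.resize(r2["image"][240:340,440:540],(600,600),interpolation=cv2.INTER_CUBIC)[:,:,::-1])
```

```text
14.6 [0.44230794 0.16565029 0.199365  ] 0.02699188579433591 [-1.11699885 -0.1497952   2.8505163 ] [-0.06429671  0.21225546 -0.01382227]
```

View pics/j.png

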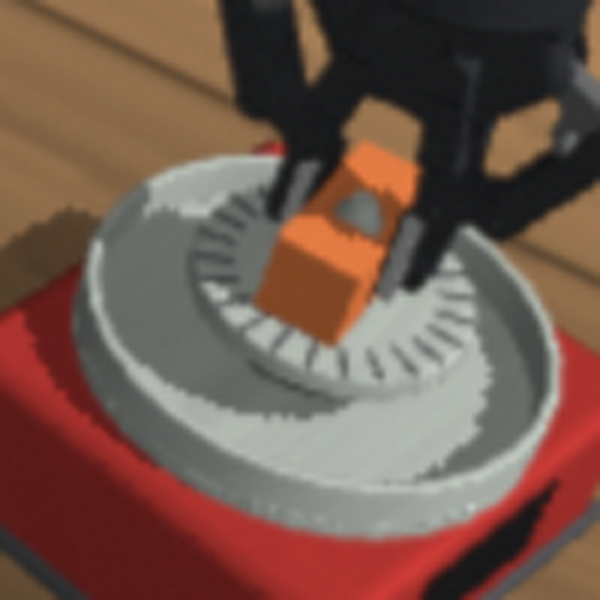

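Contact came at nominal height with about 5 N net, and the scene view shows the disc flush with the post tip above the grip. I'll ease off slightly, then release.

>>> {"api": "move_arm", "payload": {
  "steps": [
    [0, 0, 0, 0],
    [0, 0, 0, 0],
    [0, -0.3, 0, 0],
    [0, -0.3, 0, 0]
  ]
}}

```text
clock: 15.15
ee_pos: [0.4423, 0.1656, 0.1996]
orientation: [-0.707, 0.007, -0.007, 0.707]
force: [-0.6, -0.6, 3.7]
finger_gap: 0.0275
```

>>> {"api": "move_arm", "payload": {
  "steps": [
    [0, 0, 0, 0],
    [0, 0, 0, 0],
    [0, 0, 0, 0],
    [0, 0, 0, 0],
    [0, 0, 0, 0],
    [0, 0, 0, 0]
  ],
  "hand": 100
}}

```text
clock: 15.9
ee_pos: [0.4423, 0.1656, 0.1996]
orientation: [0.707, -0.007, 0.007, -0.707]
force: [-0.8, -0.0, -0.3]
finger_gap: 0.0852
```

Run:
```python
from h import *
from rig import env
s=env.observe();r=env.snapshot("wrist")
print(s["clock"],s["ee_pos"],s["finger_gap"],s["force"],s["wrist_torque"])
cv2.imwrite("pics/k.png",r["image"][:,:,::-1])
```

```text
15.9 [0.44227889 0.16563835 0.19958822] 0.08519224412149025 [-0.78381412 -0.01500848 -0.29513881] [-0.00199741 -0.00354189 -0.00144758]
```

View pics/k.png

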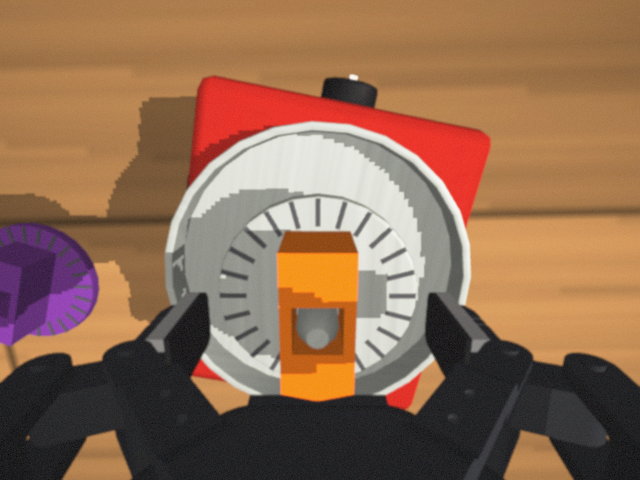

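The fingers are open and clear of the grip, with the post centred in the bore at (317,330). I'll retreat straight up and check.

>>> {"api": "move_arm", "payload": {
  "steps": [
    [0, -5, 0, 0],
    [0, -20, 0, 0],
    [0, -45, 0, 0],
    [0, -75, 0, 0],
    [0, -105, 0, 0],
    [-20, -120, 0, 0],
    [-30, -120, 0, 0],
    [-30, -120, 0, 0]
  ]
}}

```text
clock: 16.95
ee_pos: [0.4119, 0.1663, 0.3197]
orientation: [-0.707, 0.007, -0.007, 0.707]
force: [0.4, 0.2, -0.7]
finger_gap: 0.0855
```

Run:
```python
from h import *
from rig import env
s=env.observe();r=env.snapshot("wrist");r2=env.snapshot("scene")
print(s["clock"],s["ee_pos"],s["force"])
t=r["image"];o=mask(t,[8,180,200],[20,255,255]);k=np.vstack([c for c in cv2.findContours(o[:330,200:450],0,1)[0] if len(c)>8])
x,y,w,h=cv2.boundingRect(k);x+=200;print(x,y,w,h)
for z in (.152,.160):
  c=[ray(r,a,b,z)[:2] for a,b in [(x-.5,y-.5),(x+w-.5,y-.5),(x+w-.5,y+h-.5),(x-.5,y+h-.5)]];c=np.array(c)
  print(z,np.round(c.mean(0),4),np.round(c[1]-c[0],4),np.round(c[2]-c[1],4))
cv2.imwrite("pics/l.png",np.hstack([r["image"][100:400,140:540][:, :400],cv2.resize(r2["image"][240:340,440:540],(300,300),interpolation=cv2.INTER_CUBIC)])[:,:,::-1])
cv2.imwrite("pics/l2.png",r2["image"][:,:,::-1])
```

```text
16.95 [0.4118782  0.16625864 0.31972498] [ 0.35174356  0.24132045 -0.74471446]
298 242 39 79
0.152 [0.4423 0.1653] [0.0005 0.0266] [ 0.0594 -0.0003]
0.16 [0.439  0.1654] [0.0005 0.0257] [ 0.0574 -0.0003]
```

View pics/l.png

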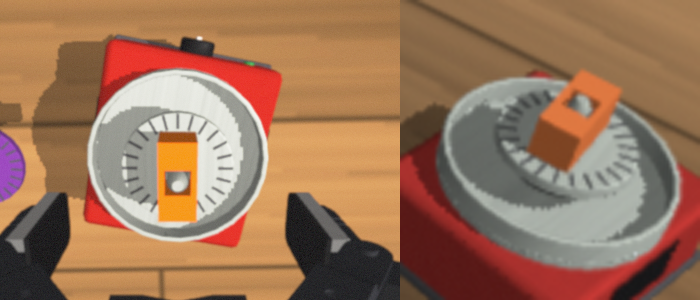

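View pics/l2.png

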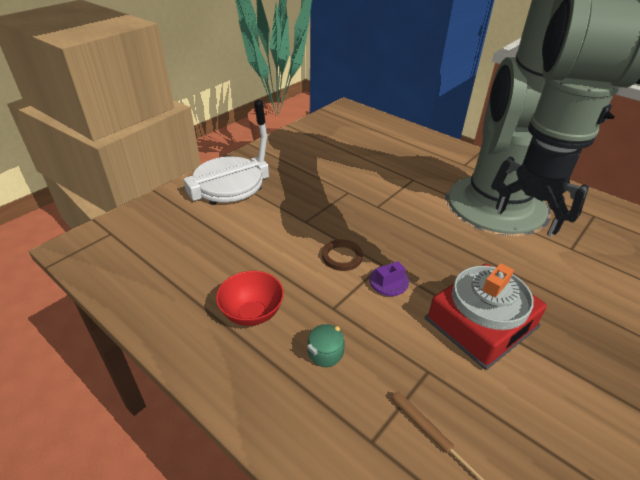

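The disc's centre reads (0.4423, 0.1653), on the axis, and the grip's apparent size fits the home height (z 0.152). The disc is flush and level, and the bowl, salt cellar and spoon haven't moved. Handing in.

Run:
```python
from rig import env
print(env.sign_off())
```

```text
the job is handed in; nothing more can be done
None
```

The grinding disc is back on the mill, seated on the drive hub and let go. I handed the job in at about 17 s of the 58 s allowed; the sign-off gives no verdict.

- **What I did:** I lifted the disc by its orange grip off the wooden ring and set it over the post. The slot measured about −0.02 rad in the wrist view, so I turned the disc 0.02 rad to match before lowering. The tabs went in without any searching turn on the hub.
- **Forces:** the tool felt only the disc's weight until contact, at about the seat's nominal height. The push there was about 5–6 N at most, then I eased off and opened the fingers.
- **Last checks:** the disc's centre is within about 0.5 mm of the measured shaft axis. It looks level and flush, and the grip's apparent size fits the home height. The fingers are well clear, and the bowl, salt cellar, spoon and purple look-alike look unmoved in the scene view.
- **What disagreed:** the estimates of the shaft axis differed by up to 1.5 mm in y: 0.1651 from the hub, 0.1654 from the pan and 0.1666 from the post tip. The slot angle readings ran from −0.013 to −0.030 rad. Both are within the clearances, and no check failed.

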